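# Hold the fume enclosure's sprung roof hatch just below its balance point

### The arm

A 6-joint arm with a two-finger parallel gripper is mounted at the origin on the work surface. World frame = base frame: x ahead of the robot, y to its left, z up, the work surface at z = 0. Lengths are in mm, angles in degrees, forces in N, time in s.
With the tool pointing down it reaches from about 350 to 850 mm from the base axis. Payload 8.1 kg.
Tool frame: the origin (TCP) lies midway between the tips of the shut fingers; the grasp point (between the pads) lies 19 mm behind it (r.pinch_z is the distance from the TCP to the grasp point, in mm); z points along the fingers, y is the line along which they close (so a half turn about z gives the same grasp; the last joint's range is limited). The gripper opens to 85 mm and grips with 20 to 120 N. Pads are 22 mm wide; open, the fingers measure 114 mm over their backs; the gripper's body (76 mm by 85 mm) begins 54 mm behind the grasp point. The pads swing forward as they close: fully open they stand 13 mm farther back than shut.
Start: joints at [-70.898, 7.471, 85.268, -0, 87.261, -4.893], TCP at [244.019, -548.143, 231.292] pointing down, gripper open.
Joint ranges: [-169.43, 169.43], [-51.17, 129.36], [1.28, 143.12], [-76.62, 256.62], [0, 156.53], [-152.29, 152.29]. Speed limits (degrees/s): [136.94, 136.94, 159.86, 180, 180, 180].

### API

Orientations are given as [roll, pitch, yaw] about the fixed x, y, z axes, in that order (R = Rz(yaw) Ry(pitch) Rx(roll)).
In Python, from bench import sensors, optics, job, r gives the robot as it stands.
- The arm moves only by the tool play_rows, never from a script. Its argument "motion" is a list that holds one entry, the list of rows, each a list of 6 numbers: the shift along the tool's x, y, z in cm, then the turn, a rotation vector about the tool's x, y, z in degrees. In form: [[[x, y, z, ax, ay, az], ...]]. A call has 1 to 5 rows; each row is the pose to reach, as a shift and turn from the pose commanded when the call began, along the tool's axes at that moment; what a row does not reach only later rows make up. A row lasts 1/10 s, in which the tool goes at most 50 mm and 8.59 degrees, less where a joint would pass 70% of its speed; a pose out of reach is approached as far as the arm can. A call with a gripper value outside its range is refused whole. "jaw" is the opening, from 0 (shut) to 1 (fully open), set as the call begins (left out, the last holds). The fingers move at their own pace and stop on an object; "squeeze" is the grip in N (left out, the last holds). Time passes only in rows, so rows that repeat a pose let the fingers close. It gives the time, the measured TCP pose, the force, the opening and the grip force at its end, in the units of the state.
- sensors.sense(): the state, without advancing time (a new reading comes with each control period).
- optics.snapshot(name): name is "scene" or "top"; returns a dict with "pixels" (420x560x3 uint8, red, green, blue), "mtx" (3x3 intrinsics, pixels), "R" (3x3) and "t" (3): a world point X has camera coordinates R X + t. Camera axes: x right, y down, z forward; pixel columns grow to the right and rows downward; lengths in mm; the calibration is good to about 2 mm. A picture is of the moment at which its call begins. There is no depth.
- job.hand_in(): hands the job in; it is judged then, once.
The state is a dict: "time": time; "joint_pos": joint angles; "qd": joint speeds; "joint_efforts": joint torques, N m; "tool_pos": TCP position; "tcp_rot": TCP orientation; "ft_force": force on the tool from outside, world axes, zero at the start; "wrist_torque": the same for the moment, N m; "finger_gap": finger opening in mm; "grip_force": force on a finger pad.
Only numpy, scipy, OpenCV 4.12 (cv2) and the standard library are available. Lean on these libraries where they do the work, as an engineer would, in place of code of your own. Each camera call takes 0.05 s, during which the arm holds its last target. There are 200 camera calls.

### The job

The glass fume enclosure may have only one opening at a time, so first slide its side window fully shut by the blue post. Then take the red barrel grip of the sprung roof hatch, raise the hatch clearly past its balance point (the red mark on the scale beside it), and ease it back so that its pointer stays in the green band just below the mark. Guide the hatch slowly, never letting it drop or swing up near its stop, leave the glassware and other things around undisturbed, and finish while still holding the hatch there by the barrel.

Things in the scene. Friction and masses are not known exactly. Their poses are not given: they have to be found in the camera images.
- enclosure: Clear and white fume enclosure fixed to the bench, place and yaw vary. Origin at bench level; front face 110 mm to its -x (robot side), back 160 mm to +x, right wall 170 mm to -y, sliding window 174 mm to +y; z up. Roof 165 mm above the bench; on it a grey duct spigot, 34 mm radius, 50 mm tall, at x=115, y=80 mm.
- window (a joint): Sliding of the blue-framed clear side window on the enclosure's left (+y) side, m: 0 = fully shut, against its front stop; grows up to 0.11 as it slides back along the enclosure's +x. Starts 0.05 to 0.11 open. Track friction about 1.5 N; stays where left.
- window_post (a point): Grip point of the window's blue upright round post, 18 mm diameter, reaching from 155 to 215 mm above the bench at the window's top edge; the point is on its axis, 197 mm above the bench. With the window shut it is at x=-90, y=174 mm in the enclosure's frame; it moves with the window.
- hatch (a joint): Angle of the roof hatch, rad: 0 = shut (as it starts), grows as raised, stop at 1.5. Spring-assisted: balance point at 0.95; below it the hatch falls shut by itself, above it the spring swings it up to the stop. Lifting at the barrel takes about 1.4 N at 0, none at 0.95; at 1.3 it pulls about 1 N open. A black pointer on its right edge moves along the scale.
- hatch_hinge (a point): Middle of the hatch's hinge axis, which runs along the enclosure's y; at x=40, y=0, z=168 mm in the enclosure's frame. The hatch is a steel-framed clear plate 150 x 220 mm, 8 mm thick, lying from the hinge towards the enclosure's -x.
- barrel: Red barrel grip of the hatch: sleeve, 24 mm diameter, 30 mm long, axis along the hinge (enclosure's y), flat ends to pinch, on a 10 mm wide stem. Origin at its centre, 188 mm from the hinge axis in the hatch's plane, 38 mm beyond the free edge. Hatch shut: 168 mm above the bench, on the enclosure's -x side of the hinge; it rises on an arc and turns freely on its stem.
- scale (a point): Red balance mark of the upright quarter-circle scale fixed on the roof, right of the hatch: arc of 120 mm radius about the hinge axis, at y=-138 mm in the enclosure's frame. Green band = hatch at 0.65 to 0.90 rad, red mark (reaching out to 150 mm radius) = 0.95 rad, the rest white. This point is where the mark crosses the arc.
- beaker: Bystander: loose empty glass beaker, 68 mm diameter, 90 mm tall; origin under its centre.
- amber_bottle: Bystander: loose amber bottle, 60 mm diameter, 140 mm tall; origin under its centre.
- white_bottle: Bystander: loose white jar with blue cap, 64 mm diameter, 130 mm tall; origin under its centre.
- tripod: Bystander: loose steel tripod with a 130 mm square gauze on top, 153 mm tall; origin under its centre on the bench.
- burner: Bystander: loose laboratory burner, 80 mm base, 135 mm tall; origin under its centre.
- dish: Bystander: loose white ceramic dish, 90 mm diameter, 30 mm tall; origin under its centre.
- crucible: Bystander: loose white crucible, 38 mm diameter, 32 mm tall, standing on the enclosure's rear roof behind the hatch; origin under its centre.

How it is judged:
By the outcome, as a careful person would: the job done as asked, in the order asked, and still so for the second after the job is handed in, while the arm keeps its last pose, push and grip.
It also fails if it takes over 50 s, if anything falls off the work surface, if the arm or the gripper's body presses on something with over 40 N, if the wrist force passes 120 N, or if a joint passes its speed limit or range.

## Working session

There is one attempt and no reset: what is moved stays moved. The work goes in short steps, Python scripts to look and compute and a tool call to move; the robot and the scene stay as the last step left them, time stands still between calls to the robot, and variables do not carry over. Pictures are saved under pics/ and viewed, at most 10 in all, crops included, and the job is handed in when it is done.

Besides the shell and the picture viewer there is one more tool, called as name(argument=value, ...) on one line, values as JSON. play_rows: Moves the arm, as the interface text tells. Its arguments: {"type":"object","properties":{"motion":{"type":"array","items":{"type":"array","items":{"type":"array","items":{"type":"number"}}}},"jaw":{"type":"number"},"squeeze":{"type":"number"}},"required":["motion"]}

```bash
mkdir -p pics; ls; python3 - <<'E'
from bench import sensors, optics, job, r
import cv2,numpy as np
for n in("scene","top"):
    s=optics.snapshot(n); cv2.imwrite(f"pics/{n}0.png",s["pixels"][:,:,::-1]); np.savez(f"pics/{n}0.npz",**s)
    print(n,np.round(s["mtx"],1).tolist(),np.round(s["R"],3).tolist(),np.round(s["t"],1).tolist())
print(r.pinch_z,sensors.sense())
E
```

```text
pics
scene [[388.4, 0.0, 281.2], [0.0, 388.4, 206.0], [0.0, 0.0, 1.0]] [[-0.257, 0.966, 0.014], [0.741, 0.206, -0.639], [-0.62, -0.154, -0.769]] [155.0, -289.8, 1404.8]
top [[420.1, 0.0, 279.2], [0.0, 420.1, 204.9], [0.0, 0.0, 1.0]] [[-0.021, -1.0, -0.007], [-0.998, 0.021, -0.06], [0.06, 0.006, -0.998]] [16.2, 576.3, 1497.8]
18.700000000000003 {'time': 0.1, 'joint_pos': array([-7.08984900e+01,  7.51120864e+00,  8.53221943e+01, -8.23033138e-04,
        8.72605467e+01, -4.89160926e+00]), 'qd': array([ 0.01125107, -0.06917885, -0.07119358, -0.0379302 ,  0.07034601,
        0.01706888]), 'joint_efforts': array([ 2.09503902e-03, -5.70947349e+01, -5.01945484e+01, -3.93946380e-05,
        8.00235139e-03, -3.14122147e-06]), 'tool_pos': array([ 243.84763879, -547.68719353,  230.3529635 ]), 'tcp_rot': array([-1.79906322e+02, -7.19214369e-03,  2.39931534e+01]), 'ft_force': array([-0.68786588,  0.14745352,  0.72290455]), 'wrist_torque': array([ 0.01144814, -0.00213248, -0.01031857]), 'grip_force': 0.0, 'finger_gap': 85.78355938920028}
```

View pics/scene0.png

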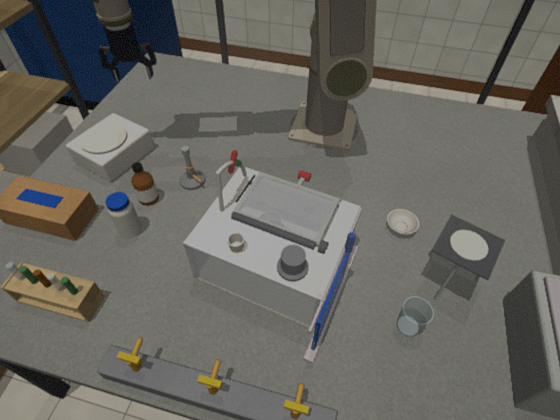

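View pics/top0.png

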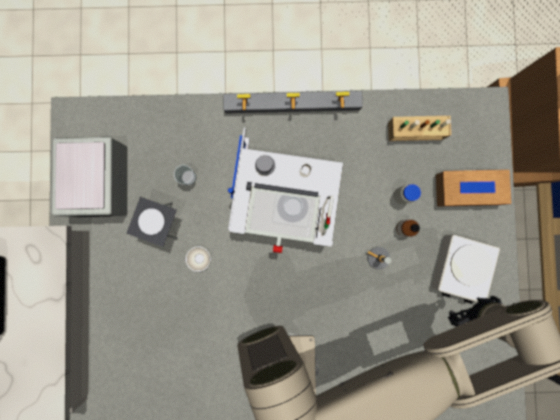

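The scene view shows the barrel at about (304,176), the blue window post at (350,242) and the duct at (293,260). In the top view the barrel is at (278,249), the post near (232,190), the duct at (264,164), and the white roof has corners near (244,150), (342,162), (332,245) and (230,234).

```bash
cat > h.py <<'E'
import numpy as np,cv2
def ray(s,u,v):
    R,t=s["R"],s["t"]; d=R.T@np.linalg.inv(s["mtx"])@np.array([u,v,1.]); return -R.T@t,d/np.linalg.norm(d)
def plane(s,u,v,z):
    c,d=ray(s,u,v); return c+d*(z-c[2])/d[2]
def tri(a,b):
    A=np.zeros((3,3));y=np.zeros(3);
    for c,d in(a,b):
        P=np.eye(3)-np.outer(d,d);A+=P;y+=P@c
    X=np.linalg.solve(A,y); return X,[np.linalg.norm((np.eye(3)-np.outer(d,d))@(X-c)) for c,d in(a,b)]
def proj(s,X):
    p=s["mtx"]@(s["R"]@np.asarray(X,float)+s["t"]); return p[:2]/p[2]
def blobs(m,amin=8):
    n,l,st,c=cv2.connectedComponentsWithStats(m.astype(np.uint8)); return [(c[i].round(1).tolist(),st[i].tolist()) for i in range(1,n) if st[i][4]>=amin]
E
python3 - <<'E'
from h import *
S={n:dict(np.load(f"pics/{n}0.npz")) for n in("scene","top")}
box={"scene":(180,370,140,360),"top":(210,360,100,270)}
for n,s in S.items():
    hsv=cv2.cvtColor(s["pixels"],cv2.COLOR_RGB2HSV);h,sa,v=[hsv[:,:,i].astype(int) for i in range(3)]
    x0,x1,y0,y1=box[n];b=np.zeros(h.shape,bool);b[y0:y1,x0:x1]=1
    print(n,"red",blobs(b&((h<8)|(h>172))&(sa>130)&(v>60)))
    m=b&(abs(h-115)<12)&(sa>130)&(v>60); print("blue",blobs(m))
    rr,cc=np.nonzero(m)
    for k in sorted(set(rr)):
        q=cc[rr==k]
        if k%6==0: print(k,q.min(),q.max(),end=";")
    print()
    if n=="top":
        w=(b&(sa<30)&(v>190)).astype(np.uint8); w[:, :229]=0
        w=cv2.morphologyEx(w,cv2.MORPH_OPEN,np.ones((3,3)))
        cs,_=cv2.findContours(w,0,2);c=max(cs,key=cv2.contourArea);hull=cv2.convexHull(c)
        print(cv2.minAreaRect(c)); ap=cv2.approxPolyDP(hull,4,True)[:,0]
        for p in ap: print(p,plane(s,*p,165).round(1))
for n,s in S.items():
    x=s["pixels"]; 
    c=x[170:280,280:390] if n=="scene" else x[110:270,215:355]
    cv2.imwrite(f"pics/c_{n}.png",cv2.resize(c,None,fx=4,fy=3.7 if n=="top" else 4)[:,:,::-1])
E
```

```text
scene red [([232.5, 160.5], [228, 150, 9, 23, 86]), ([303.9, 174.9], [298, 171, 12, 10, 75])]
blue [([351.6, 235.1], [349, 233, 6, 5, 25]), ([328.8, 297.1], [314, 252, 35, 94, 330])]
234 349 354;252 346 346;258 343 346;264 341 343;270 338 341;276 336 338;282 333 336;288 331 333;294 328 331;300 326 329;306 323 326;312 321 324;318 318 322;324 316 319;330 317 318;336 315 317;342 315 315;
top red [([327.7, 220.5], [326, 218, 4, 6, 18]), ([277.0, 248.8], [273, 245, 9, 8, 61])]
blue [([235.3, 167.8], [228, 136, 14, 58, 102])]
138 240 240;144 239 239;150 238 239;156 237 238;162 236 237;168 235 236;174 234 235;180 233 234;186 233 233;192 230 232;
((285.19000244140625, 196.6699981689453), (104.08611297607422, 83.86286163330078), 8.130102157592773)
[241 149] [754.2 124.7 165. ]
[341 163] [ 700.7 -201.8  165. ]
[330 245] [ 434.4 -158.3  165. ]
[229 229] [492.9 167.7 165. ]
```

View pics/c_top.png

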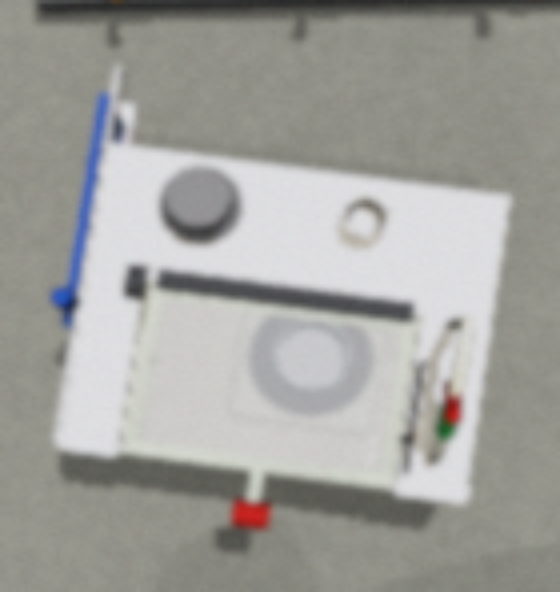

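View pics/c_scene.png

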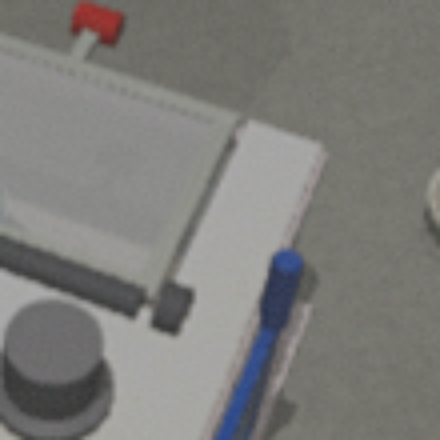

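Top crop: the post top is near (230.5,191), the duct top near (266,164) and the barrel at (277.5,249). In the scene crop the post top is near (352,234.5). I'll fit the enclosure pose from these.

```bash
cat >> h.py <<'E'
def hsv(s): 
    a=cv2.cvtColor(s["pixels"],cv2.COLOR_RGB2HSV); return [a[:,:,i].astype(int) for i in range(3)]
E
python3 - <<'E'
from h import *
from scipy.optimize import least_squares
S={n:dict(np.load(f"pics/{n}0.npz")) for n in("scene","top")};s,t=S["scene"],S["top"]
print("barrel top z168",plane(t,277,248.8,168).round(1),"scene",plane(s,303.9,175.5,168).round(1),tri(ray(t,277,248.8),ray(s,303.9,174.9)))
print("post z215",plane(t,230.7,191,212).round(1),plane(s,352,235,214).round(1))
print("duct z215",plane(t,266,164,215).round(1),plane(s,293.5,255,215).round(1))
print("red mark",tri(ray(t,327.7,220.5),ray(s,232.5,156)))
P=[((-148,0),plane(t,277,248.8,168)),((-148,0),plane(s,303.9,175.5,168)),((115,80),plane(t,266,164,215)),((115,80),plane(s,293.5,255,215)),
 ((160,-170),plane(t,341.5,162.5,165)),((-110,-170),plane(t,332,245,165)),]
W=[plane(t,230.7,191,212),plane(s,352,235,214)]
def f(p):
    R=np.array([[np.cos(p[2]),-np.sin(p[2])],[np.sin(p[2]),np.cos(p[2])]])
    o=[R@np.array(l)+p[:2]-w[:2] for l,w in P]+[R@np.array([-90+p[3]*1000,174])+p[:2]-w[:2] for w in W]
    return np.ravel(o)
q=least_squares(f,[590,0,-.16,.07],loss="soft_l1",f_scale=4,x_scale=[10,10,.05,.05])
print(q.x,np.degrees(q.x[2]));print(f(q.x).reshape(-1,2).round(1))
E
```

```text
barrel top z168 [425.8  13.2 168. ] scene [425.9  11.6 168. ] (array([426.10476938,  12.35873132, 170.56942058]), [np.float64(0.8680999775864056), np.float64(0.868099977586398)])
post z215 [612.1 154.8 212. ] [615.9 157.8 214. ]
duct z215 [694.8  41.8 215. ] [699.   48.7 215. ]
red mark (array([ 511.96593321, -142.81097861,  274.63758275]), [np.float64(1.7329604776292544), np.float64(1.7329604776293694)])
[ 5.71244730e+02 -1.27333771e+01 -1.62655438e-01  1.04788999e-01] -9.319470100072493
[[-0.6 -2. ]
 [-0.7 -0.3]
 [ 2.8  5.8]
 [-1.3 -1.1]
 [-0.7 -3. ]
 [ 0.9  2.1]
 [ 2.   1.8]
 [-1.9 -1.2]]
```

play_rows(motion=[[[0,0,-3,0,0,6.7],[0,0,-6,0,0,13.4],[0,0,-9,0,0,20.1],[0,0,-11,0,0,26.8],[0,0,-11,0,0,33.3]]], jaw=1)

```text
time: 0.6
tool_pos: [244.4, -549.3, 345.3]
tcp_rot: [179.7, -0.2, -9.6]
ft_force: [0.6, 0.5, -1.0]
finger_gap: 85.6
grip_force: 0.0
```

play_rows(motion=[[[1.5,-4.5,0,0,0,0],[3,-9,0,0,0,0],[4.5,-13.5,0,0,0,0],[6,-18,0,0,0,0],[7.5,-22.5,0,0,0,0]]])

```text
time: 1.1
tool_pos: [354.7, -336.4, 340.8]
tcp_rot: [-180.0, 0.0, -9.3]
ft_force: [0.9, 0.4, -0.2]
finger_gap: 85.6
grip_force: 0.0
```

play_rows(motion=[[[1.5,-4.5,0,0,0,0],[3,-9,0,0,0,0],[4.5,-13.5,0,0,0,0],[6,-18,0,0,0,0],[7.5,-22.5,0,0,0,0]]])

```text
time: 1.6
tool_pos: [465.1, -126.4, 341.0]
tcp_rot: [180.0, 0.0, -9.3]
ft_force: [0.9, -0.3, -0.0]
finger_gap: 85.4
grip_force: 0.0
```

play_rows(motion=[[[1.5,-4.5,0,0,0,0],[3,-9,0,0,0,0],[4.5,-13.5,0,0,0,0],[6,-18,0,0,0,0],[7.5,-22.5,0,0,0,0]]])

```text
time: 2.1
tool_pos: [575.6, 83.6, 340.8]
tcp_rot: [180.0, 0.0, -9.3]
ft_force: [1.3, -0.6, -0.1]
finger_gap: 85.3
grip_force: 0.0
```

play_rows(motion=[[[1.3,-4,0,0,0,0],[2.6,-7.9,0,0,0,0],[2.6,-7.9,0,0,0,0],[2.6,-7.9,3,0,0,0],[2.6,-7.9,6,0,0,0]]])

```text
time: 2.6
tool_pos: [614.1, 155.5, 281.2]
tcp_rot: [-180.0, -0.1, -9.3]
ft_force: [1.1, 0.8, -0.1]
finger_gap: 85.5
grip_force: 0.0
```

```bash
cat > snap.py <<'E'
from bench import optics,sensors
from h import *
import sys
def two(tag):
    out={}
    for n in("scene","top"):
        s=optics.snapshot(n);np.savez(f"pics/{n}{tag}.npz",**s);out[n]=s
    return out
E
python3 - <<'E'
from snap import *
S=two(1);s,t=S["scene"],S["top"]
st=sensors.sense();print(st["tool_pos"],st["tcp_rot"],proj(s,[614,156,215]),proj(s,st["tool_pos"]),proj(t,st["tool_pos"]))
a=cv2.resize(s["pixels"][130:280,260:460],None,fx=4,fy=4);cv2.imwrite("pics/c1.png",a[:,:,::-1])
E
```

```text
[610.98103146 154.59192079 275.31325276] [179.81326225   0.5146526   -9.30960817] [351.38515335 233.8666044 ] [355.43796116 215.2447687 ] [228.19671865 189.38978814]
```

View pics/c1.png

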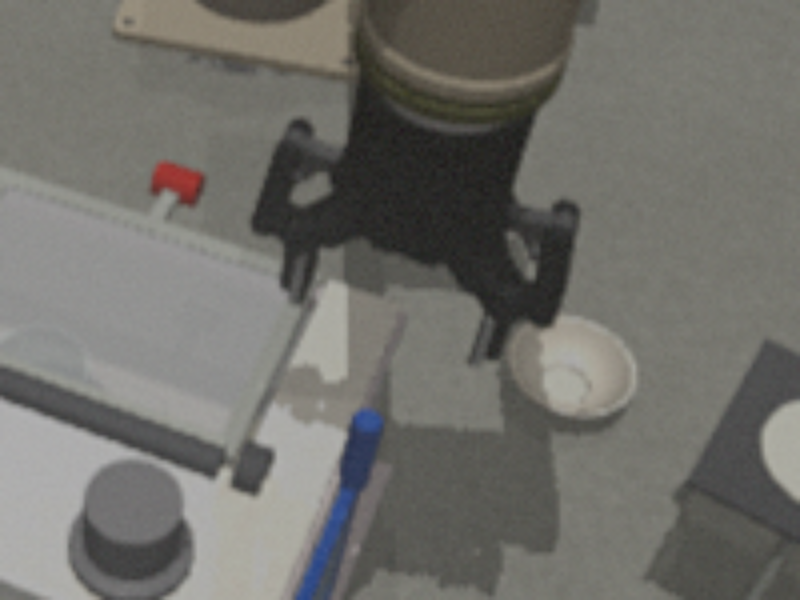

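The scene crop puts the post top at (352,235) in full-image pixels, with the gripper straddling the line of the post, so I can descend.

play_rows(motion=[[[0,0,2.5,0,0,0],[0,0,5,0,0,0],[0,0,7.5,0,0,0],[0,0,10.2,0,0,0],[0,0,10.2,0,0,0]]])

```text
time: 3.2
tool_pos: [611.4, 154.5, 176.0]
tcp_rot: [179.9, 0.4, -9.3]
ft_force: [-0.8, -0.5, -0.0]
finger_gap: 85.5
grip_force: 0.0
```

play_rows(motion=[[[0,0,0,0,0,0],[0,0,0,0,0,0],[0,0,0,0,0,0],[0,0,0,0,0,0],[0,0,0,0,0,0]]], jaw=0.1, squeeze=25)

```text
time: 3.7
tool_pos: [614.7, 158.1, 181.1]
tcp_rot: [-179.7, -0.2, -9.2]
ft_force: [0.5, 4.0, 4.1]
finger_gap: 17.4
grip_force: 28.5
```

play_rows(motion=[[[-1.5,0,0,0,0,0],[-3.2,0,0,0,0,0],[-5,0,0,0,0,0],[-6.8,0,0,0,0,0],[-8.4,0,0,0,0,0]]])

```text
time: 4.2
tool_pos: [531.3, 171.9, 181.1]
tcp_rot: [-179.7, -0.2, -9.2]
ft_force: [3.8, 13.2, 2.2]
finger_gap: 17.2
grip_force: 28.4
```

play_rows(motion=[[[-0.4,0,0,0,0,0],[-0.8,0,0,0,0,0],[-1.1,0,0,0,0,0],[-1.4,0,0,0,0,0],[-1.4,0,0,0,0,0]]])

```text
time: 4.7
tool_pos: [517.7, 174.2, 181.1]
tcp_rot: [-179.7, -0.2, -9.2]
ft_force: [0.9, 12.7, 3.3]
finger_gap: 17.2
grip_force: 28.4
```

play_rows(motion=[[[-0.2,-0.1,0,0,0,0],[-0.4,-0.2,0,0,0,0],[-0.6,-0.2,0,0,0,0],[-0.8,-0.2,0,0,0,0],[-0.8,-0.2,0,0,0,0]]])

```text
time: 5.2
tool_pos: [511.5, 175.3, 181.0]
tcp_rot: [-179.8, -0.3, -9.3]
ft_force: [8.4, 5.6, 2.8]
finger_gap: 17.2
grip_force: 27.9
```

play_rows(motion=[[[-0.1,-0.05,0,0,0,0],[-0.2,-0.1,0,0,0,0],[-0.3,-0.1,0,0,0,0],[-0.3,-0.1,0,0,0,0],[-0.3,-0.1,0,0,0,0]]])

```text
time: 5.7
tool_pos: [511.4, 175.4, 181.1]
tcp_rot: [-179.9, -0.6, -9.4]
ft_force: [24.1, 1.0, -6.8]
finger_gap: 17.5
grip_force: 27.0
```

play_rows(motion=[[[0.25,0,0,0,0,0],[0.25,0,0,0,0,0]]])

```text
time: 5.9
tool_pos: [511.4, 175.4, 181.1]
tcp_rot: [-179.9, -0.3, -9.3]
ft_force: [8.9, 1.1, 2.8]
finger_gap: 16.9
grip_force: 27.9
```

play_rows(motion=[[[0,0,0,0,0,0],[0,0,0,0,0,0],[0,0,0,0,0,0],[0,0,0,0,0,0],[0,0,-1,0,0,0]]], jaw=0.9)

```text
time: 6.4
tool_pos: [507.7, 175.3, 187.8]
tcp_rot: [179.9, 0.2, -9.3]
ft_force: [-0.8, -0.6, 0.1]
finger_gap: 76.8
grip_force: 0.0
```

play_rows(motion=[[[0,0,-2.5,0,0,0],[0,0,-5,0,0,0],[0,0,-7.5,0,0,0],[0,0,-10,0,0,0],[0,0,-10,0,0,0]]])

```text
time: 6.9
tool_pos: [510.8, 176.0, 294.8]
tcp_rot: [-179.8, -0.4, -9.3]
ft_force: [0.3, 0.1, 0.8]
finger_gap: 76.6
grip_force: 0.0
```

play_rows(motion=[[[-1.5,4.5,0,0,0,0],[-3,9,0,0,0,0],[-4.5,13.5,0,0,0,0],[-5.6,17.3,0,0,0,0],[-5.6,17.3,0,0,0,0]]])

```text
time: 7.4
tool_pos: [424.3, 10.6, 289.5]
tcp_rot: [179.9, -0.0, -9.5]
ft_force: [1.4, 0.2, 0.1]
finger_gap: 76.9
grip_force: 0.0
```

```bash
python3 - <<'E'
from snap import *
S=two(2);s,t=S["scene"],S["top"]
st=sensors.sense();print(st["tool_pos"],st["tcp_rot"])
h,sa,v=hsv(s);b=np.zeros(h.shape,bool);b[140:300,290:390]=1
print("red",blobs(b&((h<8)|(h>172))&(sa>130)&(v>60)));print("blue",blobs(b&(abs(h-115)<12)&(sa>130)&(v>60)))
print("expect post shut",proj(s,[511.4,175.3,215]),proj(s,[511.4,175.3,160]))
a=cv2.resize(s["pixels"][130:280,220:420],None,fx=4,fy=4);cv2.imwrite("pics/c2.png",a[:,:,::-1])
E
```

```text
[425.6575724   13.33238435 289.50849392] [-1.79976991e+02 -4.34883700e-02 -9.43527611e+00]
red [([303.8, 174.9], [298, 171, 12, 10, 76])]
blue [([365.3, 201.6], [363, 200, 6, 5, 23]), ([347.4, 250.3], [334, 219, 28, 62, 203])]
expect post shut [366.17361633 200.71794767] [362.02791326 215.51585986]
```

View pics/c2.png

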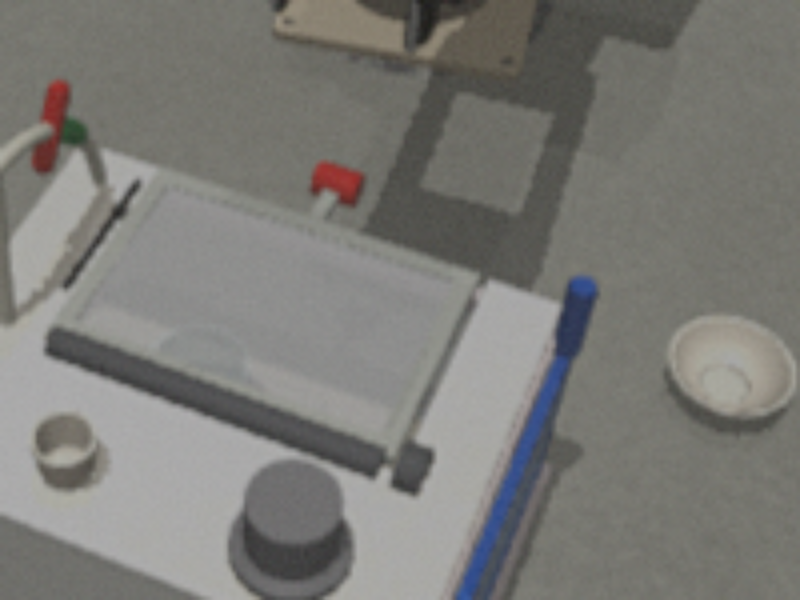

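The window is shut: the post top is at (365,202), against a predicted (366,201). The barrel is still at (304,175). Descending onto it.

play_rows(motion=[[[0,0,3,0,0,0],[0,0,6,0,0,0],[0,0,9,0,0,0],[0,0,12,0,0,0],[0,0,14,0,0,0]]])

```text
time: 8.0
tool_pos: [424.9, 15.3, 146.7]
tcp_rot: [-180.0, 0.2, -9.2]
ft_force: [-0.2, -0.4, -0.7]
finger_gap: 76.8
grip_force: 0.0
```

play_rows(motion=[[[0,0,0,0,0,0],[0,0,0,0,0,0],[0,0,0,0,0,0]]])

```text
time: 8.3
tool_pos: [426.9, 14.3, 150.9]
tcp_rot: [-180.0, -0.1, -9.3]
ft_force: [-0.4, 0.1, 0.7]
finger_gap: 76.8
grip_force: 0.0
```

```bash
python3 - <<'E'
from snap import *
S=two(3);s,t=S["scene"],S["top"]
st=sensors.sense();print(st["tool_pos"],st["tcp_rot"],st["ft_force"])
a=cv2.resize(s["pixels"][110:230,240:370],None,fx=5,fy=5);cv2.imwrite("pics/c3.png",a[:,:,::-1])
E
```

```text
[426.95150591  14.02393623 150.94882692] [-1.79983715e+02 -1.52484001e-01 -9.28353645e+00] [0.61127872 0.79912356 0.74960735]
```

View pics/c3.png

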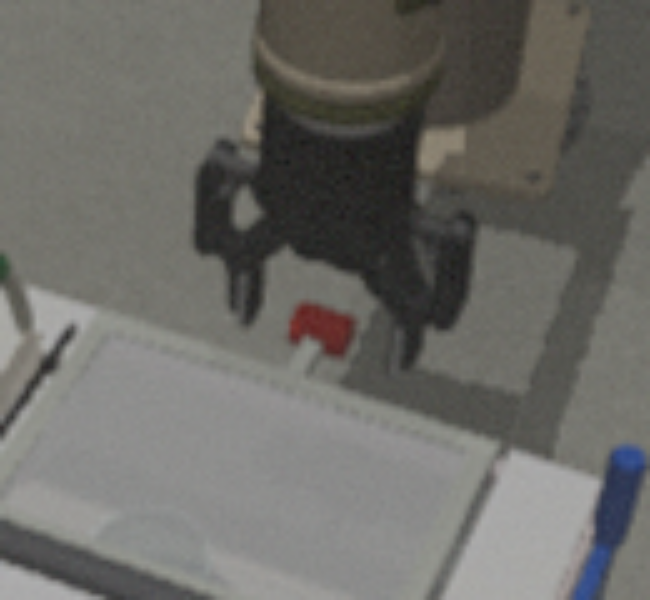

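The barrel lies centred between the fingers, at about (304,176). Closing the gripper.

play_rows(motion=[[[0,0,0,0,0,0],[0,0,0,0,0,0],[0,0,0,0,0,0],[0,0,0,0,0,0],[0,0,0,0,0,0]]], jaw=0.2, squeeze=40)

```text
time: 8.9
tool_pos: [425.9, 13.4, 149.6]
tcp_rot: [180.0, -0.0, -9.3]
ft_force: [-0.5, -4.4, 2.5]
finger_gap: 29.2
grip_force: 44.1
```

```bash
python3 - <<'E'
import numpy as np
# arc shifts (cm) in tool axes x=ex, -z=up relative to shut; for hatch angles
for a in np.r_[0:1.16:.05]: print(f"{a:.2f} x {18.8*(1-np.cos(a)):.2f} z {-18.8*np.sin(a):.2f}",end=" | ")
E
```

```text
0.00 x 0.00 z -0.00 | 0.05 x 0.02 z -0.94 | 0.10 x 0.09 z -1.88 | 0.15 x 0.21 z -2.81 | 0.20 x 0.37 z -3.73 | 0.25 x 0.58 z -4.65 | 0.30 x 0.84 z -5.56 | 0.35 x 1.14 z -6.45 | 0.40 x 1.48 z -7.32 | 0.45 x 1.87 z -8.18 | 0.50 x 2.30 z -9.01 | 0.55 x 2.77 z -9.83 | 0.60 x 3.28 z -10.62 | 0.65 x 3.83 z -11.38 | 0.70 x 4.42 z -12.11 | 0.75 x 5.04 z -12.81 | 0.80 x 5.70 z -13.49 | 0.85 x 6.39 z -14.12 | 0.90 x 7.11 z -14.73 | 0.95 x 7.86 z -15.29 | 1.00 x 8.64 z -15.82 | 1.05 x 9.45 z -16.31 | 1.10 x 10.27 z -16.75 | 1.15 x 11.12 z -17.16 |
```

```bash
python3 - <<'E'
import numpy as np
f=lambda a:np.array([-18.8*np.cos(a),0,-18.8*np.sin(a)])
for k in range(8):
    a0=.15*k; print(round(a0,2),[(f(a0+.03*i)-f(a0)).round(2).tolist() for i in range(1,6)])
E
```

```text
0.0 [[0.01, 0.0, -0.56], [0.03, 0.0, -1.13], [0.08, 0.0, -1.69], [0.14, 0.0, -2.25], [0.21, 0.0, -2.81]]
0.15 [[0.09, 0.0, -0.56], [0.2, 0.0, -1.11], [0.33, 0.0, -1.66], [0.47, 0.0, -2.21], [0.63, 0.0, -2.75]]
0.3 [[0.17, 0.0, -0.54], [0.37, 0.0, -1.07], [0.57, 0.0, -1.59], [0.79, 0.0, -2.11], [1.03, 0.0, -2.62]]
0.45 [[0.25, 0.0, -0.5], [0.52, 0.0, -1.0], [0.8, 0.0, -1.49], [1.1, 0.0, -1.97], [1.41, 0.0, -2.44]]
0.6 [[0.33, 0.0, -0.46], [0.66, 0.0, -0.91], [1.02, 0.0, -1.35], [1.38, 0.0, -1.78], [1.76, 0.0, -2.2]]
0.75 [[0.39, 0.0, -0.41], [0.79, 0.0, -0.8], [1.21, 0.0, -1.18], [1.63, 0.0, -1.55], [2.07, 0.0, -1.91]]
0.9 [[0.45, 0.0, -0.34], [0.9, 0.0, -0.67], [1.37, 0.0, -0.99], [1.85, 0.0, -1.29], [2.33, 0.0, -1.58]]
1.05 [[0.49, 0.0, -0.27], [0.99, 0.0, -0.53], [1.5, 0.0, -0.77], [2.02, 0.0, -1.0], [2.54, 0.0, -1.21]]
```

play_rows(motion=[[[0.0,0,-0.4,0,0,0],[0.02,0,-0.9,0,0,0],[0.06,0,-1.5,0,0,0],[0.12,0,-2.15,0,0,0],[0.21,0,-2.81,0,0,0]]])

```text
time: 9.4
tool_pos: [427.8, 13.0, 177.5]
tcp_rot: [180.0, 0.0, -9.3]
ft_force: [1.9, -4.7, -1.2]
finger_gap: 29.7
grip_force: 43.5
```

play_rows(motion=[[[0.09,0,-0.56,0,0,0],[0.2,0,-1.11,0,0,0],[0.33,0,-1.66,0,0,0],[0.47,0,-2.21,0,0,0],[0.63,0,-2.75,0,0,0]]])

```text
time: 9.9
tool_pos: [433.9, 12.0, 204.9]
tcp_rot: [179.9, 0.0, -9.3]
ft_force: [0.9, -4.9, -2.6]
finger_gap: 29.5
grip_force: 43.6
```

play_rows(motion=[[[0.17,0,-0.54,0,0,0],[0.37,0,-1.07,0,0,0],[0.57,0,-1.59,0,0,0],[0.79,0,-2.11,0,0,0],[1.03,0,-2.62,0,0,0]]])

```text
time: 10.4
tool_pos: [443.9, 10.3, 231.0]
tcp_rot: [179.9, 0.1, -9.3]
ft_force: [-0.4, -5.6, -1.5]
finger_gap: 29.3
grip_force: 43.6
```

play_rows(motion=[[[0.25,0,-0.5,0,0,0],[0.52,0,-1.0,0,0,0],[0.8,0,-1.49,0,0,0],[1.1,0,-1.97,0,0,0],[1.41,0,-2.44,0,0,0]]])

```text
time: 10.9
tool_pos: [457.7, 8.0, 255.4]
tcp_rot: [179.9, 0.1, -9.3]
ft_force: [-2.5, -5.1, -0.4]
finger_gap: 29.5
grip_force: 43.7
```

play_rows(motion=[[[0.33,0,-0.46,0,0,0],[0.66,0,-0.91,0,0,0],[1.02,0,-1.35,0,0,0],[1.38,0,-1.78,0,0,0],[1.76,0,-2.2,0,0,0]]])

```text
time: 11.4
tool_pos: [475.1, 5.1, 277.6]
tcp_rot: [179.9, 0.1, -9.3]
ft_force: [-3.2, -5.8, 1.5]
finger_gap: 29.3
grip_force: 43.9
```

```bash
python3 - <<'E'
from snap import *
S=two(4);s,t=S["scene"],S["top"]
st=sensors.sense();print(st["tool_pos"],st["ft_force"],st["wrist_torque"])
a=cv2.resize(s["pixels"][110:260,190:390],None,fx=4,fy=4);cv2.imwrite("pics/c4.png",a[:,:,::-1])
E
```

```text
[475.63391898   5.05721292 278.15669632] [-3.36464485 -4.89339125  1.90579285] [-0.7836819   0.37448164 -0.04776002]
```

View pics/c4.png

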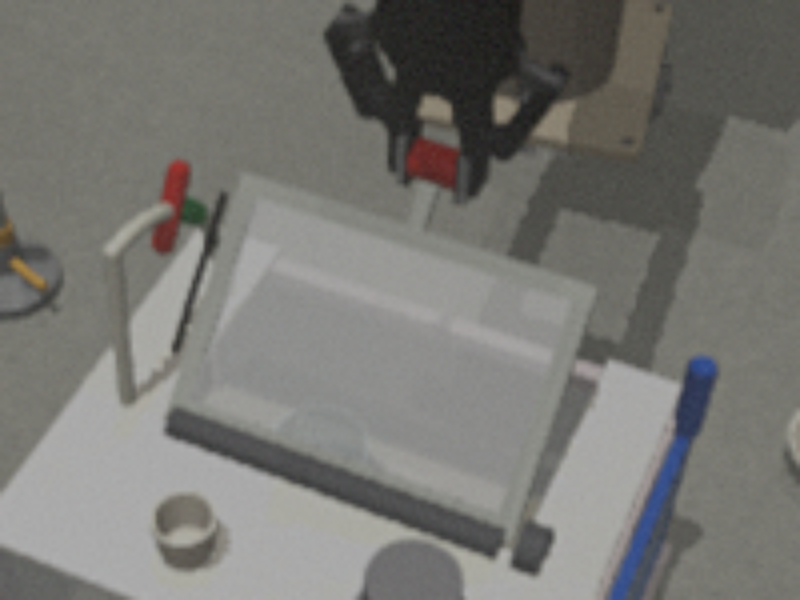

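The hatch is raised to about 0.75 rad, the barrel is held at about (298,151), and everything else is undisturbed. Continuing past the mark.

play_rows(motion=[[[0.38,0,-0.41,0,0,0],[0.78,0,-0.8,0,0,0],[1.19,0,-1.18,0,0,0],[1.61,0,-1.55,0,0,0],[2.05,0,-1.91,0,0,0]]])

```text
time: 12.0
tool_pos: [495.5, 1.7, 296.9]
tcp_rot: [179.9, 0.0, -9.3]
ft_force: [-2.6, -5.5, 1.3]
finger_gap: 29.3
grip_force: 44.0
```

play_rows(motion=[[[0.43,0,-0.34,0,0,0],[0.88,0,-0.67,0,0,0],[1.35,0,-0.99,0,0,0],[1.83,0,-1.29,0,0,0],[2.31,0,-1.58,0,0,0]]])

```text
time: 12.5
tool_pos: [518.5, -2.1, 312.8]
tcp_rot: [179.9, 0.0, -9.4]
ft_force: [-1.1, -5.5, 1.4]
finger_gap: 29.2
grip_force: 44.0
```

play_rows(motion=[[[0.4,0,-0.22,0,0,0],[0.85,0,-0.45,0,0,0],[1.25,0,-0.64,0,0,0],[1.4,0,-0.71,0,0,0],[1.4,0,-0.71,0,0,0]]])

```text
time: 13.0
tool_pos: [532.5, -4.4, 320.2]
tcp_rot: [179.9, -0.0, -9.4]
ft_force: [-1.4, -5.9, 2.6]
finger_gap: 29.6
grip_force: 44.2
```

```bash
python3 - <<'E'
from snap import *
S=two(5);s,t=S["scene"],S["top"]
st=sensors.sense();p=st["tool_pos"];print(p,st["ft_force"],st["wrist_torque"])
dx=(p-[425.9,13.4,149.6])@np.array([.987,-.162,0]);print("angle",np.arctan2(p[2]-149.6,188-dx),np.hypot(p[2]-149.6,188-dx))
a=cv2.resize(s["pixels"][110:260,190:390],None,fx=4,fy=4);cv2.imwrite("pics/c5.png",a[:,:,::-1])
E
```

```text
[532.37417212  -4.43353802 320.10738241] [-2.01580704 -6.2011031   3.66191384] [-0.85822747  0.27999898 -0.0494021 ]
angle 1.132000076833007 188.35105874288539
```

View pics/c5.png

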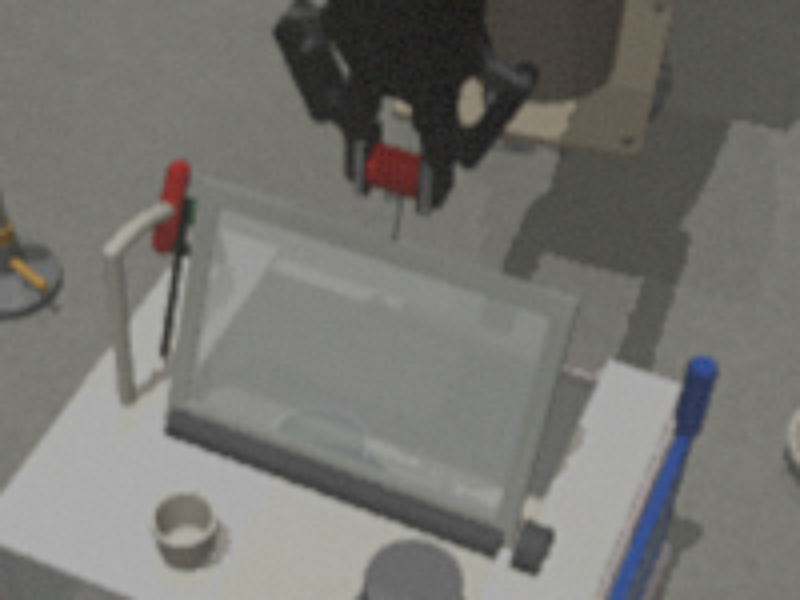

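The pointer has passed the red mark: tip near (237,160), hatch about 1.13 rad. Easing back to about 0.79.

play_rows(motion=[[[-0.4,0,0.2,0,0,0],[-0.9,0,0.45,0,0,0],[-1.45,0,0.76,0,0,0],[-1.98,0,1.08,0,0,0],[-2.45,0,1.39,0,0,0]]])

```text
time: 13.6
tool_pos: [507.7, -0.3, 305.9]
tcp_rot: [179.9, 0.0, -9.3]
ft_force: [-2.9, -6.1, 1.9]
finger_gap: 29.4
grip_force: 44.2
```

play_rows(motion=[[[-0.47,0,0.32,0,0,0],[-0.92,0,0.65,0,0,0],[-1.36,0,1.0,0,0,0],[-1.8,0,1.36,0,0,0],[-2.22,0,1.74,0,0,0]]])

```text
time: 14.1
tool_pos: [485.7, 3.4, 288.3]
tcp_rot: [179.9, 0.0, -9.3]
ft_force: [-3.2, -4.9, 1.3]
finger_gap: 29.4
grip_force: 44.1
```

play_rows(motion=[[[-0.27,0,0.25,0,0,0],[-0.45,0,0.42,0,0,0],[-0.54,0,0.51,0,0,0],[-0.54,0,0.51,0,0,0],[-0.54,0,0.51,0,0,0]]])

```text
time: 14.6
tool_pos: [480.4, 4.2, 283.1]
tcp_rot: [179.9, 0.1, -9.3]
ft_force: [-3.2, -4.6, 2.1]
finger_gap: 29.2
grip_force: 44.0
```

```bash
python3 - <<'E'
from snap import *
S=two(6);s,t=S["scene"],S["top"]
st=sensors.sense();p=st["tool_pos"];print(p,st["ft_force"],st["qd"].round(2))
dx=(p-[425.9,13.4,149.6])@np.array([.987,-.162,0]);print("angle",np.arctan2(p[2]-149.6,188-dx),np.hypot(p[2]-149.6,188-dx))
a=s["pixels"][110:260,190:390];a=cv2.resize(a,None,fx=4,fy=4);cv2.imwrite("pics/c6.png",a[:,:,::-1])
E
```

```text
[480.40094483   4.25394019 283.15478587] [-3.59234696 -4.55739161  1.05346482] [ 0.03  0.1  -0.03  0.05 -0.11 -0.04]
angle 0.7885109592557376 188.28979497201877
```

View pics/c6.png

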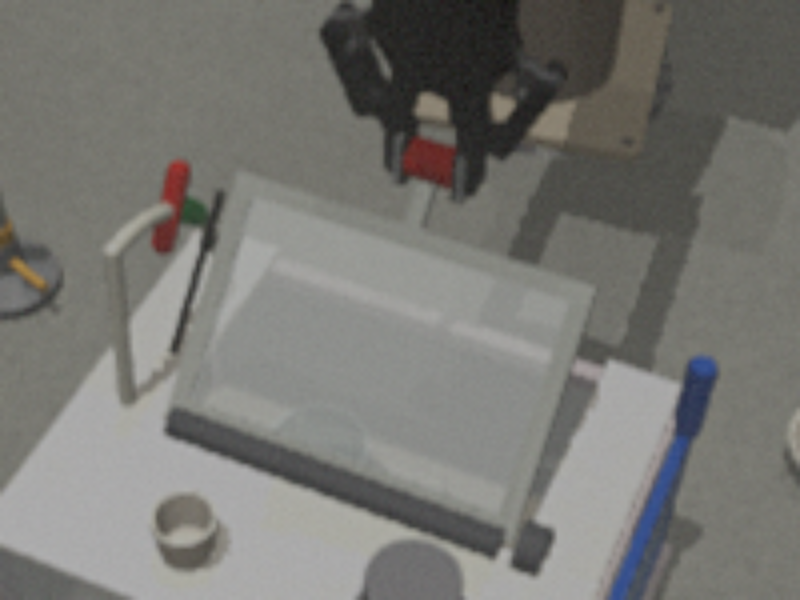

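The pointer tip is at about (245,158), in the green just below the red mark. The hatch is at 0.79 rad, the arm is at rest, and the window post is still at the shut position. Handing in.

```bash
python3 -c "
from bench import job
print(job.hand_in())"
```

```text
the job is handed in; nothing more can be done
None
```

The job is handed in, with no verdict returned: the window was pushed shut against its stop first, then the hatch was raised to about 1.13 rad and eased back to about 0.79 rad in the green band, still held by the barrel, with no disturbance seen in the last pictures around the enclosure.

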